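Weigh a drying pot on the spring scale and mark the reading

TASK

Pick up the round-bellied pot by its wooden grip and hang it by its wire stirrup in the hook of the spring scale, easing the weight onto the spring gently, letting go only once the scale carries exactly the pot's weight, so that the hook neither drops nor springs up as you let go and is never jerked or pressed down hard. When it hangs free and still, slide the scale's marker until its blade is level with the pointer, without banging the scale, and leave everything else on the table where it is.

Things in the scene. Friction and masses are not known exactly. Their poses are not given: they have to be found in the camera images.
- round_pot: round-bellied terracotta pot, 88 mm across, open rim 62 mm across at z 70. A rigid stirrup of 8 mm steel wire stands over the mouth in the pot's y-z plane: legs at y = +-33, arched crossbar with its middle at z 122 (wire centre). Open window of 48 x 58 mm between rim and crossbar, for the hook, along x. Weight unknown, 2.4 to 7.9 N. Origin: centre of underside, z up; the same either way round
- round_pot_grip (a point): centre of the round pot's wooden grip, a block on top of the crossbar's middle, 12 (x) x 20 (y) mm, from 126 to 158 mm above the pot's origin (this point at 142); pinch it across the pot's y, fingertips above the crossbar (130 mm or more)
- round_pot_bar (a point): underside of the middle of the round pot's crossbar, 118 mm above its origin: what rests in the hook
- scale: spring scale's fixed stand (mm): base 150 x 210 x 16; grey column 60 wide, 390 high at x = 14 to 30, before it the aluminium spring tube (36 across, lower end at z 280); thin guide rod, 322 high, at y = +110. Origin: on the spring tube's axis at table level; z up; the hook's arm points to -x, where the front is free
- hook_valley (a point): lowest point of the hook, top of its 8 mm wire, where a hung bar rests: at the scale's x = -130 mm, 225 mm above the table when empty. The level arm from the column dips 12 mm into this valley and rises to a free tip 12 mm above it and 12 mm farther out; 16 mm clear between, sloping sides. Bring a bar over the tip from the front, lying along the scale's y, and lower it in
- hook (a joint): how far the hook has sunk, m: 0 empty, up to 0.095. It sinks 10 mm for every newton (100 N/m), lightly damped: a load let go suddenly bounces for 1 to 2 s
- pointer_tip (a point): end of the small dark pointer that sinks with the hook, at the scale's y = +53 mm, 233 mm above the table when empty, level with the straight part of the hook's arm
- marker (a joint): how far the reading marker has been slid down its guide rod, m: 0 at the top, up to 0.14. It stays where it is left; sliding it takes about 3 N
- marker_tip (a point): end of the marker's dark blade (at the scale's y = +57 mm), facing the pointer's end; 278 mm above the table at joint 0. The marker is a collar on the guide rod with this blade and an arm at the blade's height towards -x, ending in a knob; when marker and pointer are level, so are this arm and the hook's arm
- marker_knob (a point): centre of the top of the marker's round black upright knob, 18 mm across, 26 mm high, at the scale's x = -85, y = +110 mm, 20 mm above the blade. Push it down from above or pinch it
- straight_pot: the straight-sided pot, which must stay on the table: terracotta cylinder 66 mm across and 70 mm high with the same kind of wire stirrup and wooden grip, whole height 158 mm; origin: centre of its underside, z up
- brush_jar: glass jar 70 mm across, 85 mm high, of brushes standing up to 165 mm high; origin: centre of its underside
- spool: wooden thread spool, 44 mm across, 46 mm high; origin: centre of its underside
- slip_bowl: small white bowl, 90 mm across, 38 mm high; origin: centre of its underside
- bat: plaster slab 110 x 90 x 18 mm; origin: centre of its underside
- glaze_tin: plain steel tin, 66 mm across, 75 mm high; origin: centre of its underside
- rib_knife: spatula about 170 mm long, lying flat; origin near its middle
Mind the look-alikes: they are no part of the job. What is shaped like the round_pot but yellow is not meant.

How it is judged:
By the outcome, as a careful person would: the job done as asked, in the order asked, and still so for the second after the job is handed in, with the robot touching nothing.
It also fails if it takes over 64 s, if anything falls off the work surface, if the arm or the gripper's body presses on something with over 40 N, if the wrist force passes 120 N, or if a joint passes its speed limit or range.

ROBOT

A 7-joint arm with a two-finger parallel gripper is mounted at the origin on the work surface. World frame = base frame: x ahead of the robot, y to its left, z up, the work surface at z = 0. Lengths are in m, angles in rad, forces in N, time in s.
With the tool pointing down it reaches from about 0.425 to 0.95 m from the base axis. Payload 4.7 kg.
Tool frame: the origin (TCP) lies at the very end of the fingers, on their centre line; the grasp point (between the pads) lies 19 mm behind it; z points along the fingers, y is the line along which they close (so a half turn about z gives the same grasp; the last joint's range is limited). The gripper opens to 85 mm and grips with 20 to 120 N. Pads are 22 mm wide; open, the fingers measure 114 mm over their backs; the gripper's body (76 mm by 85 mm) begins 54 mm behind the grasp point. The pads swing forward as they close: fully open they stand 13 mm farther back than shut.
Start: joints at [1.132, 0.469, -0.049, 1.532, 0.024, 1.141, -0.082], TCP at [0.269, -0.619, 0.231] pointing down, gripper open.
Joint ranges: [-2.59, 2.59], [-0.33, 1.99], [-1.39, 1.29], [0.1, 2.45], [-1.04, 4.18], [0.21, 1.99], [-2.66, 2.66]. Speed limits (rad/s): [2.57, 2.57, 3.14, 3.14, 3.14, 3.14, 3.14].

INTERFACE

Orientations are given as [roll, pitch, yaw] about the fixed x, y, z axes, in that order (R = Rz(yaw) Ry(pitch) Rx(roll)).
In Python, from rig import env gives the robot as it stands.
- The arm moves only by the tool send_rows, never from a script. Its argument "rows" is a list of rows, each an object with "translation": the shift along the tool's x, y, z in mm, a list of three; "turn": the turn about the tool's z in rad; "hand": the closure, from 0 (fully open) to 1 (shut). In form: [{"translation": [tx, ty, tz], "turn": turn, "hand": hand}, ...]. A call has 1 to 12 rows; each row is the pose to reach, as a shift and turn from the pose commanded when the call began, along the tool's axes at that moment; what a row does not reach only later rows make up. A row lasts 1/10 s, in which the tool goes at most 50 mm and 8.59 degrees, less where a joint would pass 70% of its speed; a pose out of reach is approached as far as the arm can. A call with a gripper value outside its range is refused whole. The fingers move at their own pace and stop on an object; "grip_force" is the grip in N (left out, the last holds). Time passes only in rows, so rows that repeat a pose let the fingers close. It gives the time, the measured TCP pose, the force, the opening and the grip force at its end, in the units of the state.
- env.sense(): the state, without advancing time (a new reading comes with each control period).
- env.get_image(name): name is "scene" or "top"; returns (picture, depth): 384x512x3 uint8, blue, green, red; 384x512 float32, m along the optical axis (not along the pixel's ray), 0 where there is no reading.
- env.camera_model(name): a dict with "fx", "fy", "cx", "cy" (pixels), "rvec" (rotation vector, rad) and "tvec" (3), from world to camera coordinates, as OpenCV has them. Camera axes: x right, y down, z forward; pixel columns grow to the right and rows downward; lengths in m; the calibration is good to about 2 mm. A picture is of the moment at which its call begins. camera_model takes no time and is no camera call.
- env.finish_job(): hands the job in; it is judged then, once.
The state is a dict: "t": time; "joint_pos": joint angles; "qd": joint speeds; "joint_efforts": joint torques, N m; "tcp_pos": TCP position; "tool_rot": TCP orientation; "force": force on the tool from outside, world axes, zero at the start; "torque": the same for the moment, N m; "width": finger opening in m; "grip_force": force on a finger pad.
Only numpy, scipy, OpenCV 4.12 (cv2) and the standard library are available. Lean on these libraries where they do the work, as an engineer would, in place of code of your own. Each camera call takes 0.05 s, during which the arm holds its last target. There are 200 camera calls.

## Working session

There is one attempt and no reset: what is moved stays moved. The work goes in short steps, Python scripts to look and compute and a tool call to move; the robot and the scene stay as the last step left them, time stands still between calls to the robot, and variables do not carry over. Pictures are saved under pics/ and viewed, at most 10 in all, crops included, and the job is handed in when it is done.

Besides the shell and the picture viewer there is one more tool, called after "Call:" in YAML: its name, and indented under it one key for each argument. send_rows: Moves the arm, as the interface text tells. Its arguments: {"type":"object","properties":{"rows":{"type":"array","items":{"type":"object","properties":{"translation":{"type":"array","items":{"type":"number"}},"turn":{"type":"number"},"hand":{"type":"number"}}}},"grip_force":{"type":"number"}},"required":["rows"]}

```bash
mkdir -p pics; ls; cat > h.py <<'E'
import cv2, numpy as np
from rig import env
def grab(n):
    im,d=env.get_image(n); return im.copy(),d.copy(),env.camera_model(n)
def world(c,d):
    """per-pixel world points from depth"""
    R,_=cv2.Rodrigues(np.array(c["rvec"],float)); t=np.array(c["tvec"],float).ravel()
    v,u=np.mgrid[:d.shape[0],:d.shape[1]]
    P=np.stack([(u-c["cx"])/c["fx"]*d,(v-c["cy"])/c["fy"]*d,d],-1)
    return (P-t)@R
E
python3 - <<'E'
from h import *
for n in("scene","top"):
    im,d,c=grab(n); np.savez(f"pics/{n}0.npz",im=im,d=d); cv2.imwrite(f"pics/{n}0.png",im); R,_=cv2.Rodrigues(np.array(c["rvec"],float));print(n,c,-R.T@np.ravel(c["tvec"]))
s=env.sense(); print(s)
E
```

```text
pics
scene {'fx': 380.5270309213076, 'fy': 380.5270309213076, 'cx': 256.0359442618178, 'cy': 197.6230614349422, 'rvec': array([ 2.26157674,  0.77697437, -0.33979649]), 'tvec': array([-0.39674743, -0.15486611,  1.31123618])} [ 0.96029888 -0.55347843  0.81989026]
top {'fx': 356.567333638214, 'fy': 356.567333638214, 'cx': 251.78689590567868, 'cy': 189.97097822503872, 'rvec': array([ 2.04486275, -2.17858367,  0.23804185]), 'tvec': array([-0.03643106,  0.58832173,  0.90701475])} [ 0.37887397 -0.05726323  1.01158335]
{'t': 0.1, 'joint_pos': array([ 1.13209025,  0.46937698, -0.04858932,  1.53361768,  0.02411019,
        1.14098231, -0.08231448]), 'qd': array([ 9.74750066e-04, -1.20567924e-03,  4.80946892e-04, -8.56812483e-04,
        4.02090558e-05,  4.04357107e-04, -4.25078745e-04]), 'joint_efforts': array([-7.28014566e-04, -5.11520326e+01, -4.70736483e-02, -2.38392341e+01,
        1.08815622e-02,  4.41988712e-03, -1.16499237e-05]), 'tcp_pos': array([ 0.2687319 , -0.61860962,  0.23033712]), 'tool_rot': array([-3.13979586e+00,  7.51691368e-05,  4.09820854e-01]), 'force': array([-0.12724261,  0.13617901, -0.13578286]), 'torque': array([-0.07542033,  0.01119937, -0.02256906]), 'grip_force': 0.0, 'width': 0.08520432122190329}
```

View pics/scene0.png

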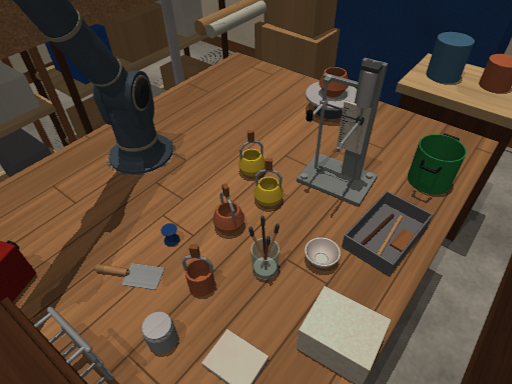

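View pics/top0.png

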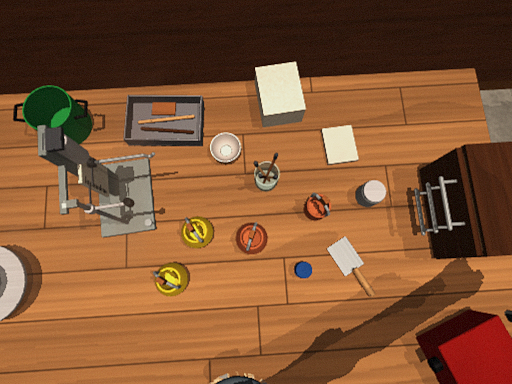

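The scene view shows the terracotta round pot at (229,216), with the straight pot at (199,275), yellow decoys at (252,160) and (268,188), and the scale at about (340,150). In the top view the round pot is at (251,237), the straight pot at (318,206) and the scale base at about (127,195).

```bash
python3 - <<'E'
from h import *
a=np.load("pics/scene0.npz");b=np.load("pics/top0.npz")
A=cv2.resize(a["im"][45:215,290:390],None,fx=3.4,fy=3.4,interpolation=cv2.INTER_CUBIC)
B=cv2.resize(b["im"][110:255,25:165],None,fx=3.2,fy=3.2,interpolation=cv2.INTER_CUBIC)
C=np.zeros((600,800,3),np.uint8);C[:A.shape[0],:340]=A[:600];C[:B.shape[0],345:345+B.shape[1]]=B[:, :455];cv2.imwrite("pics/crop.png",C)
Ws=world(env.camera_model("scene"),a["d"]);Wt=world(env.camera_model("top"),b["d"])
# terracotta
for n,im,W,box in(("s",a["im"],Ws,(205,180,248,240)),("t",b["im"],Wt,(230,215,275,260))):
    x0,y0,x1,y1=box;w=W[y0:y1,x0:x1].reshape(-1,3);i=im[y0:y1,x0:x1].reshape(-1,3).astype(int)
    hsv=cv2.cvtColor(im,cv2.COLOR_BGR2HSV)[y0:y1,x0:x1].reshape(-1,3)
    for lo,hi in((.02,.06),(.06,.08),(.08,.11),(.11,.128),(.128,.165)):
        m=(w[:,2]>lo)&(w[:,2]<hi)
        if m.sum():print(n,lo,m.sum(),w[m].mean(0).round(4),w[m].min(0).round(3),w[m].max(0).round(3))
    m=(w[:,2]>.1);q=w[m]-w[m].mean(0);u,s,v=np.linalg.svd(q[:,:2]);print("dir",v[0],s)
# scale base: 
w=Wt[130:255,40:165].reshape(-1,3);m=(w[:,2]>.010)&(w[:,2]<.022)
r=cv2.minAreaRect((w[m][:,:2]*1000).astype(np.float32));print("base",m.sum(),r)
w=Ws[45:215,290:390].reshape(-1,3)
m=(w[:,2]>.010)&(w[:,2]<.022)
r=cv2.minAreaRect((w[m][:,:2]*1000).astype(np.float32));print("base s",m.sum(),r)
for n,W,(x0,y0,x1,y1) in(("s",Ws,(290,45,390,215)),("t",Wt,(25,110,165,255))):
    w=W[y0:y1,x0:x1].reshape(-1,3)
    for lo in np.arange(.19,.42,.03):
        m=(w[:,2]>lo)&(w[:,2]<lo+.03)
        if m.sum():print(n,lo.round(2),m.sum(),w[m].mean(0).round(3),w[m].min(0).round(3),w[m].max(0).round(3))
E
```

```text
s 0.02 489 [ 0.4693 -0.0734  0.0417] [ 0.421 -0.107  0.02 ] [ 0.504 -0.024  0.06 ]
s 0.06 219 [ 0.4658 -0.0692  0.0672] [ 0.427 -0.1    0.06 ] [ 0.497 -0.03   0.079]
s 0.08 49 [ 0.4676 -0.0669  0.0943] [ 0.426 -0.079  0.08 ] [ 0.495 -0.047  0.11 ]
s 0.11 41 [ 0.4702 -0.068   0.118 ] [ 0.432 -0.076  0.11 ] [ 0.488 -0.054  0.128]
s 0.128 79 [ 0.4628 -0.0659  0.1474] [ 0.448 -0.072  0.128] [ 0.47  -0.055  0.16 ]
dir [-0.71333954  0.70081859] [2.30327801 0.07671481]
t 0.02 242 [ 0.4521 -0.0621  0.0476] [ 0.417 -0.105  0.032] [ 0.502 -0.02   0.06 ]
t 0.06 225 [ 0.4576 -0.0634  0.0676] [ 0.425 -0.098  0.06 ] [ 0.495 -0.029  0.075]
t 0.08 19 [ 0.4542 -0.0619  0.1044] [ 0.425 -0.078  0.101] [ 0.492 -0.049  0.108]
t 0.11 46 [ 0.4563 -0.0623  0.1181] [ 0.432 -0.075  0.11 ] [ 0.486 -0.052  0.125]
t 0.128 47 [ 0.4582 -0.0633  0.1556] [ 0.449 -0.071  0.13 ] [ 0.469 -0.056  0.16 ]
dir [ 0.97754909 -0.21070778] [0.29070266 0.0544347 ]
base 3055 ((645.82958984375, 309.4619140625), (258.9773864746094, 313.876220703125), 86.87833404541016)
base s 2071 ((523.401611328125, 374.86614990234375), (252.0696
[... 342 characters left out ...]
8 [0.601 0.295 0.323] [0.508 0.272 0.31 ] [0.665 0.322 0.34 ]
s 0.34 280 [0.644 0.291 0.355] [0.605 0.272 0.34 ] [0.665 0.322 0.37 ]
s 0.37 360 [0.639 0.294 0.385] [0.605 0.273 0.37 ] [0.665 0.321 0.392]
t 0.19 124 [0.588 0.29  0.203] [0.521 0.164 0.19 ] [0.663 0.308 0.22 ]
t 0.22 482 [0.621 0.254 0.236] [0.516 0.146 0.22 ] [0.654 0.315 0.25 ]
t 0.25 524 [0.561 0.266 0.262] [0.515 0.187 0.25 ] [0.637 0.317 0.28 ]
t 0.28 233 [0.607 0.288 0.296] [0.521 0.271 0.28 ] [0.647 0.315 0.31 ]
t 0.31 779 [0.571 0.297 0.323] [0.506 0.272 0.31 ] [0.647 0.316 0.34 ]
t 0.34 271 [0.62  0.29  0.355] [0.603 0.272 0.34 ] [0.648 0.318 0.37 ]
t 0.37 802 [0.632 0.297 0.388] [0.603 0.272 0.37 ] [0.664 0.322 0.393]
```

View pics/crop.png

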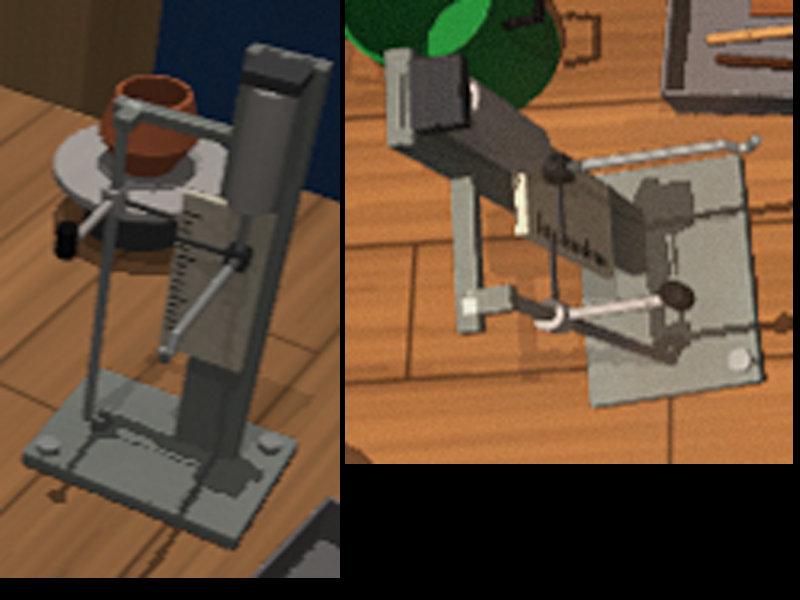

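The crops show the hook arm running from (560,170) to (755,140) in the top view, i.e. towards world −y. The marker arm and knob are at (677,295), the column top at (415,95), and the guide rod foot and collar near (555,315).

```bash
python3 - <<'E'
from h import *
a=np.load("pics/scene0.npz");b=np.load("pics/top0.npz")
Ws=world(env.camera_model("scene"),a["d"]);Wt=world(env.camera_model("top"),b["d"])
for n,W,im,(x0,y0,x1,y1) in(("s",Ws,a["im"],(290,45,390,215)),("t",Wt,b["im"],(25,110,165,255))):
    w=W[y0:y1,x0:x1].reshape(-1,3)
    def rep(l,m):
        q=w[m]
        if len(q)<3: print(n,l,len(q));return
        mu=q.mean(0);_,s,v=np.linalg.svd(q-mu);print(n,l,len(q),mu.round(4),"dir",v[0].round(3),q.min(0).round(4),q.max(0).round(4))
    rep("arm",(w[:,2]>.2)&(w[:,2]<.25)&(w[:,1]<.26)&(w[:,0]>.6))
    k=(w[:,2]>.19)&(w[:,1]<.22)&(w[:,0]<.57);rep("knob",k);
    if k.sum(): rep("knobtop",k&(w[:,2]>w[k][:,2].max()-.005))
    rep("marm",(w[:,2]>.2)&(w[:,2]<.30)&(w[:,1]>.21)&(w[:,1]<.265)&(w[:,0]<.57))
    rep("coltop",(w[:,2]>.385)&(w[:,2]<.396))
    t=(w[:,2]>.383)&(w[:,2]<.396);print(cv2.minAreaRect((w[t][:,:2]*1000).astype(np.float32)))
    rep("rodtop",(w[:,2]>.30)&(w[:,2]<.325)&(w[:,0]<.54))
    rep("blade",(w[:,2]>.2)&(w[:,2]<.285)&(w[:,1]>.268)&(w[:,1]<.31)&(w[:,0]>.53)&(w[:,0]<.575))
    q=w[(w[:,2]>.011)&(w[:,2]<.021)&(w[:,0]>.4)&(w[:,1]>.1)&(w[:,1]<.4)&(w[:,0]<.75)]
    print("base",len(q),cv2.minAreaRect((q[:,:2]*1000).astype(np.float32)),q.min(0),q.max(0))
# obstacles on table, top view
w=Wt.reshape(-1,3);m=(w[:,2]>.03)&(w[:,2]<.2)&(w[:,0]>.3)&(w[:,0]<.8)&(w[:,1]>-.35)&(w[:,1]<.2)
g=np.zeros((384,512),np.uint8);g.reshape(-1)[m]=1
nn,lab,st,_=cv2.connectedComponentsWithStats(g)
for i in range(1,nn):
    if st[i,4]>60:q=Wt[lab==i];print(st[i],q.min(0).round(3),q.max(0).round(3))
E
```

```text
s arm 105 [0.6458 0.1969 0.2336] dir [ 0.089 -0.994 -0.07 ] [0.6374 0.1462 0.2209] [0.652  0.2598 0.2388]
s knob 77 [0.5366 0.1939 0.2605] dir [ 0.052 -0.14  -0.989] [0.5267 0.1869 0.2436] [0.5432 0.2189 0.2722]
s knobtop 24 [0.535  0.1955 0.27  ] dir [ 0.582 -0.813  0.   ] [0.5271 0.188  0.2678] [0.5431 0.2049 0.2722]
s marm 32 [0.5318 0.2412 0.2531] dir [ 0.103 -0.995  0.011] [0.5275 0.2167 0.2487] [0.5361 0.2637 0.2567]
s coltop 221 [0.6368 0.2976 0.3892] dir [ 0.965  0.262 -0.003] [0.6049 0.2747 0.385 ] [0.6644 0.3208 0.3915]
((635.0420532226562, 297.68365478515625), (59.57691192626953, 46.04973220825195), 1.286926507949829)
s rodtop 110 [0.5259 0.2903 0.3187] dir [ 0.243 -0.919 -0.312] [0.5077 0.2745 0.3   ] [0.5398 0.3129 0.325 ]
s blade 82 [0.54   0.2797 0.248 ] dir [0.265 0.025 0.964] [0.53   0.2698 0.202 ] [0.5731 0.2882 0.2809]
base 1896 ((601.8250732421875, 287.73486328125), (210.45993041992188, 152.94297790527344), 5.517518043518066) [0.49367913 0.20331035 0.01110194] [0.7128014  0.37198721 0.02097763]
t arm 184 [0.6427 0.2024 0.2344] dir [-0.086  0.995  0.059] [0.6351 0.
[... 862 characters left out ...]
8, 150.714111328125), 5.19650936126709) [0.49066506 0.20489036 0.01104069] [0.71052492 0.36420331 0.02097809]
[262 110  35  13 320] [ 0.79  -0.216  0.03 ] [ 0.8   -0.117  0.093]
[153 122  49  21 230] [0.743 0.061 0.03 ] [0.8   0.199 0.055]
[210 132  31  30 202] [ 0.679 -0.049  0.03 ] [0.768 0.038 0.042]
[253 152  27  38 497] [ 0.591 -0.15   0.03 ] [ 0.658 -0.08   0.172]
[305 192  26  27 338] [ 0.499 -0.281  0.031] [ 0.564 -0.216  0.161]
[181 216  32  32 591] [0.442 0.041 0.032] [0.527 0.125 0.161]
[235 222  32  32 579] [ 0.417 -0.105  0.032] [ 0.502 -0.02   0.16 ]
[296 261  16  17 217] [ 0.345 -0.217  0.041] [ 0.387 -0.176  0.051]
[153 262  35  34 640] [0.322 0.113 0.032] [0.408 0.195 0.161]
```

```bash
python3 - <<'E'
from h import *
a=np.load("pics/scene0.npz");b=np.load("pics/top0.npz")
for n,im,W,(x0,y0,x1,y1) in(("s",a["im"],world(env.camera_model("scene"),a["d"]),(205,180,248,240)),("t",b["im"],world(env.camera_model("top"),b["d"]),(230,215,275,260))):
    w=W[y0:y1,x0:x1].reshape(-1,3)
    for lo,hi in((.08,.125),(.13,.165),(.15,.165)):
        q=w[(w[:,2]>lo)&(w[:,2]<hi)][:,:2]; mu=q.mean(0);_,s,v=np.linalg.svd(q-mu);r=cv2.minAreaRect((q*1000).astype(np.float32));print(n,lo,len(q),mu.round(4),np.degrees(np.arctan2(v[0,1],v[0,0])).round(1),s.round(4),r)
E
```

```text
s 0.08 86 [ 0.469  -0.0674] -21.4 [0.2425 0.0203] ((461.17926025390625, -63.50499725341797), (8.04455852508545, 72.06803894042969), 67.65409851074219)
s 0.13 75 [ 0.4628 -0.0658] -10.1 [0.0541 0.031 ] ((459.79949951171875, -63.983882904052734), (12.081523895263672, 22.588321685791016), 73.53239440917969)
s 0.15 38 [ 0.4605 -0.0647] -17.0 [0.0391 0.0214] ((459.0736999511719, -63.7364501953125), (10.95991325378418, 20.782054901123047), 70.28125762939453)
t 0.08 64 [ 0.4556 -0.0621] 158.5 [0.1973 0.0183] ((458.91802978515625, -63.18553161621094), (7.891720771789551, 72.90022277832031), 68.88805389404297)
t 0.13 47 [ 0.4582 -0.0633] 159.1 [0.0422 0.0246] ((458.7580261230469, -63.56532287597656), (11.508011817932129, 19.076602935791016), 67.88813781738281)
t 0.15 42 [ 0.4591 -0.0634] 156.4 [0.0381 0.0226] ((458.79217529296875, -63.481224060058594), (11.326465606689453, 19.076602935791016), 67.88813781738281)
```

Call:
send_rows:
  rows:
    - {"translation":[33,-36,0],"turn":-0.06,"hand":0}
    - {"translation":[66,-72,0],"turn":-0.13,"hand":0}
    - {"translation":[99,-108,0],"turn":-0.2,"hand":0.1}
    - {"translation":[132,-144,0],"turn":-0.27,"hand":0.2}
    - {"translation":[165,-180,0],"turn":-0.34,"hand":0.3}
    - {"translation":[198,-216,0],"turn":-0.41,"hand":0.4}
    - {"translation":[231,-252,0],"turn":-0.48,"hand":0.4}
    - {"translation":[264,-288,0],"turn":-0.55,"hand":0.4}
    - {"translation":[297,-324,0],"turn":-0.62,"hand":0.4}
    - {"translation":[330,-360,0],"turn":-0.69,"hand":0.4}
    - {"translation":[363,-396,0],"turn":-0.75,"hand":0.4}
    - {"translation":[396,-433,0],"turn":-0.782,"hand":0.4}

```text
t: 1.3
tcp_pos: [0.4597, -0.0625, 0.2313]
tool_rot: [3.141, 0.0, 1.193]
force: [0.6, -1.0, -0.3]
width: 0.0514
grip_force: 0.0
```

```bash
cat > to.py <<'E'
import sys
from h import *
from scipy.spatial.transform import Rotation as Ro
# usage: to.py x y z yawdeg -> tool-frame shift from measured pose
s=env.sense();p=np.array(s["tcp_pos"]);R=Ro.from_euler("xyz",s["tool_rot"])
print("t",round(s["t"],2),"p",p.round(4),"rpy",np.degrees(s["tool_rot"]).round(2),"F",np.round(s["force"],2),"w",round(s["width"],4),"gf",round(s["grip_force"],1))
if len(sys.argv)>1:
    x,y,z,yaw=map(float,sys.argv[1:]);d=R.inv().apply(np.array([x,y,z])-p)*1000
    dy=(yaw-np.degrees(s["tool_rot"][2])+180)%360-180
    print("shift",d.round(1),"turn",round(-np.radians(dy),4))
E
python3 to.py 0.4593 -0.0635 0.132 68.3
```

```text
t 1.3 p [ 0.4597 -0.0625  0.2313] rpy [1.7998e+02 3.0000e-02 6.8360e+01] F [ 0.56 -0.95 -0.32] w 0.0514 gf 0.0
shift [-1.  -0.  99.3] turn 0.001
```

Call:
send_rows:
  rows:
    - {"translation":[0,0,25],"turn":0,"hand":0.4}
    - {"translation":[0,0,50],"turn":0,"hand":0.4}
    - {"translation":[0,0,70],"turn":0,"hand":0.4}
    - {"translation":[0,0,85],"turn":0,"hand":0.4}
    - {"translation":[0,0,94],"turn":0,"hand":0.4}
    - {"translation":[0,0,98],"turn":0,"hand":0.4}
    - {"translation":[0,0,98],"turn":0,"hand":0.4}
    - {"translation":[0,0,98],"turn":0,"hand":0.4}

```text
t: 2.1
tcp_pos: [0.4602, -0.0642, 0.1339]
tool_rot: [3.14, -0.0, 1.192]
force: [0.2, 0.1, 1.1]
width: 0.0513
grip_force: 0.0
```

```bash
python3 to.py 0.4593 -0.0635 0.132 68.3; python3 - <<'E'
from h import *
C=np.zeros((512,800,3),np.uint8)
for k,(n,x0,y0,w,h) in enumerate((("scene",190,150,80,100),("top",210,190,80,100))):
    im,d,c=grab(n);C[:500,k*400:k*400+400]=cv2.resize(im[y0:y0+h,x0:x0+w],None,fx=5,fy=5,interpolation=cv2.INTER_CUBIC)
cv2.imwrite("pics/grasp.png",C)
E
```

```text
t 2.1 p [ 0.4602 -0.0642  0.1339] rpy [ 1.7992e+02 -1.0000e-02  6.8280e+01] F [0.18 0.14 1.07] w 0.0513 gf 0.0
shift [ 0.4 -1.1  1.9] turn -0.0003
```

View pics/grasp.png

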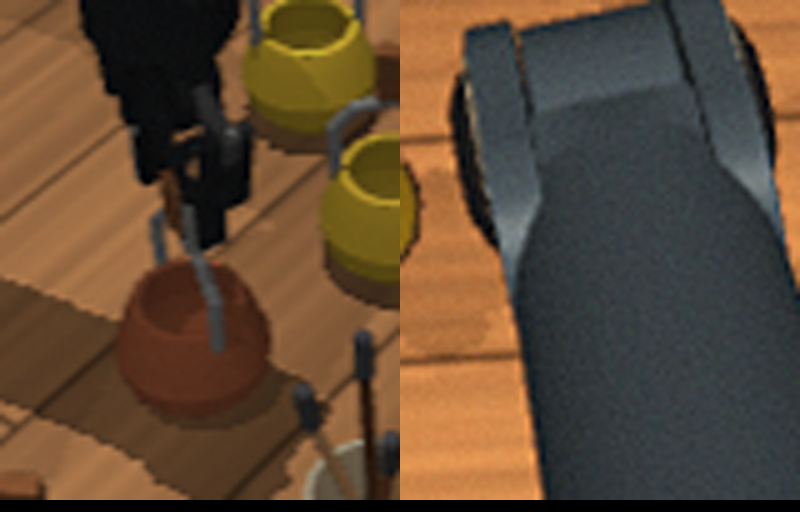

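The open fingers straddle the wooden grip at about (170,195) in the left crop, above the crossbar. Now I'll close.

Call:
send_rows:
  rows:
    - {"translation":[0,0,0],"turn":0,"hand":0.6}
    - {"translation":[0,0,0],"turn":0,"hand":0.8}
    - {"translation":[0,0,0],"turn":0,"hand":1}
    - {"translation":[0,0,0],"turn":0,"hand":1}
    - {"translation":[0,0,0],"turn":0,"hand":1}
    - {"translation":[0,0,0],"turn":0,"hand":1}
    - {"translation":[0,0,0],"turn":0,"hand":1}
    - {"translation":[0,0,0],"turn":0,"hand":1}
  grip_force: 60

```text
t: 3.0
tcp_pos: [0.4593, -0.0639, 0.1338]
tool_rot: [-3.141, 0.0, 1.192]
force: [-3.1, 1.2, 6.3]
width: 0.0188
grip_force: 58.8
```

Call:
send_rows:
  rows:
    - {"translation":[0,0,-5],"turn":0,"hand":1}
    - {"translation":[0,0,-15],"turn":0,"hand":1}
    - {"translation":[0,0,-30],"turn":0,"hand":1}
    - {"translation":[0,0,-50],"turn":0,"hand":1}
    - {"translation":[0,0,-70],"turn":0,"hand":1}
    - {"translation":[0,0,-90],"turn":0,"hand":1}
    - {"translation":[0,0,-110],"turn":0,"hand":1}
    - {"translation":[0,0,-125],"turn":0,"hand":1}
    - {"translation":[0,0,-135],"turn":0,"hand":1}
    - {"translation":[0,0,-140],"turn":0,"hand":1}
    - {"translation":[0,0,-140],"turn":0,"hand":1}
    - {"translation":[0,0,-140],"turn":0,"hand":1}

```text
t: 4.2
tcp_pos: [0.459, -0.0642, 0.2725]
tool_rot: [-3.14, 0.0, 1.192]
force: [0.2, 0.5, -6.7]
width: 0.0185
grip_force: 59.2
```

```bash
python3 to.py 0.58 0.02 0.272 80
```

```text
t 4.2 p [ 0.459  -0.0642  0.2725] rpy [-1.7991e+02  2.0000e-02  6.8290e+01] F [ 0.17  0.46 -6.68] w 0.0185 gf 59.2
shift [123.   81.2   0.4] turn -0.2044
```

```bash
python3 to.py 0.655 0.0814 0.267 95.2
```

```text
t 4.2 p [ 0.459  -0.0642  0.2725] rpy [-1.7991e+02  2.0000e-02  6.8290e+01] F [ 0.17  0.46 -6.68] w 0.0185 gf 59.2
shift [207.7 128.2   5.2] turn -0.4697
```

Call:
send_rows:
  rows:
    - {"translation":[4,2,0],"turn":-0.01,"hand":1}
    - {"translation":[15,9,0],"turn":-0.03,"hand":1}
    - {"translation":[33,20,0],"turn":-0.07,"hand":1}
    - {"translation":[56,35,1],"turn":-0.13,"hand":1}
    - {"translation":[81,50,2],"turn":-0.19,"hand":1}
    - {"translation":[107,66,3],"turn":-0.25,"hand":1}
    - {"translation":[133,82,4],"turn":-0.31,"hand":1}
    - {"translation":[158,98,5],"turn":-0.36,"hand":1}
    - {"translation":[180,111,5],"turn":-0.41,"hand":1}
    - {"translation":[196,121,5],"turn":-0.45,"hand":1}
    - {"translation":[205,126,5],"turn":-0.465,"hand":1}
    - {"translation":[208,128,5],"turn":-0.47,"hand":1}

```text
t: 5.4
tcp_pos: [0.6561, 0.0832, 0.2672]
tool_rot: [-3.14, -0.001, 1.663]
force: [-0.1, -0.9, -6.7]
width: 0.0188
grip_force: 59.2
```

Call:
send_rows:
  rows:
    - {"translation":[0,0,0],"turn":0,"hand":1}
    - {"translation":[0,0,0],"turn":0,"hand":1}
    - {"translation":[0,0,0],"turn":0,"hand":1}
    - {"translation":[0,0,0],"turn":0,"hand":1}

```text
t: 5.8
tcp_pos: [0.6552, 0.081, 0.2686]
tool_rot: [3.141, 0.001, 1.661]
force: [-0.0, 0.0, -5.7]
width: 0.0185
grip_force: 59.2
```

```bash
python3 to.py 0.6478 0.161 0.267 95.2; python3 - <<'E'
from h import *
C=np.zeros((600,800,3),np.uint8)
for k,(n,x0,y0,w,h) in enumerate((("scene",270,100,100,150),("top",80,110,100,150))):
    im,d,c=grab(n);np.savez(f"pics/{n}1.npz",im=im,d=d);C[:600,k*400:k*400+400]=cv2.resize(im[y0:y0+h,x0:x0+w],None,fx=4,fy=4,interpolation=cv2.INTER_CUBIC)
    W=world(c,d).reshape(-1,3); m=(abs(W[:,0]-.65)<.06)&(W[:,1]>.02)&(W[:,1]<.16)
    w=W[m]
    for lo in np.arange(.13,.27,.01):
        q=w[(w[:,2]>lo)&(w[:,2]<lo+.01)]
        if len(q):print(n,lo.round(3),len(q),q.mean(0).round(4),q.min(0).round(3),q.max(0).round(3))
cv2.imwrite("pics/front.png",C)
E
```

```text
t 5.8 p [0.6552 0.081  0.2686] rpy [1.7999e+02 4.0000e-02 9.5160e+01] F [-0.02  0.03 -5.75] w 0.0185 gf 59.2
shift [80.4 -0.2  1.6] turn -0.0007
scene 0.13 3 [0.6714 0.0588 0.1378] [0.669 0.058 0.137] [0.674 0.059 0.139]
scene 0.14 4 [0.6648 0.0521 0.1427] [0.657 0.049 0.141] [0.677 0.059 0.144]
scene 0.15 79 [0.6572 0.076  0.156 ] [0.627 0.04  0.151] [0.696 0.12  0.16 ]
scene 0.16 147 [0.6586 0.0774 0.1651] [0.622 0.037 0.16 ] [0.699 0.123 0.17 ]
scene 0.17 188 [0.6643 0.0662 0.175 ] [0.617 0.037 0.17 ] [0.699 0.119 0.18 ]
scene 0.18 193 [0.6624 0.069  0.1849] [0.618 0.039 0.18 ] [0.696 0.117 0.19 ]
scene 0.19 181 [0.6607 0.0682 0.195 ] [0.621 0.043 0.19 ] [0.693 0.112 0.2  ]
scene 0.2 184 [0.6571 0.0753 0.2039] [0.621 0.047 0.2  ] [0.692 0.113 0.209]
scene 0.21 24 [0.6544 0.079  0.2148] [0.62  0.075 0.21 ] [0.693 0.084 0.219]
scene 0.22 26 [0.6576 0.0882 0.2246] [0.619 0.075 0.22 ] [0.694 0.155 0.229]
scene 0.23 27 [0.6592 0.0821 0.2356] [0.62  0.073 0.23 ] [0.694 0.152 0.24 ]
scene 0.24 31 [0.6624 0.0804 0.2451] [0.624 0.075 0.24 ] [0.689 0.087 0.25 ]
scene 0.25 54 [0.6579 0.0798 0.2539] [0.632 0.075 0.25 ] [0.682 0.085 0.258]
scene 0.26 32 [0.6582 0.0768 0.2653] [0.648 0.074 0.26 ] [0.672 0.084 0.27 ]
scene 0.27 52 [0.6571 0.0739 0.2757] [0.634 0.067 0.27 ] [0.679 0.078 0.28 ]
```

View pics/front.png

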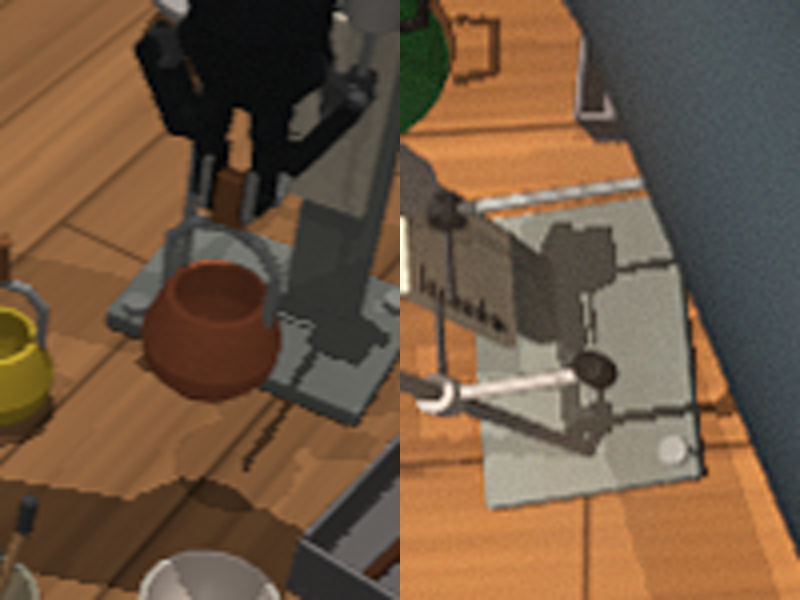

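The left crop shows the pot upright in the pinch, stirrup arch at about (215,235), window facing the hook. The right crop shows the hook arm at (480–640,185–205).

```bash
cat > fz.py <<'E'
import sys
from h import *
F=[]
for i in range(int(sys.argv[1])):
    env.get_image("top");F.append(env.sense()["force"])
F=np.array(F);print("F",F.mean(0).round(3),"sd",F.std(0).round(3),F[:,2].round(2))
E
python3 fz.py 12; python3 to.py 0.6478 0.161 0.267 95.2
```

```text
F [ 0.294  0.036 -6.892] sd [0.429 0.474 0.331] [-6.77 -7.34 -6.62 -7.06 -7.48 -7.2  -7.18 -6.74 -6.44 -6.56 -6.57 -6.74]
t 6.5 p [0.6556 0.0817 0.2683] rpy [180.     0.    95.22] F [-0.03 -0.65 -6.74] w 0.0187 gf 59.2
shift [79.6 -0.5  1.3] turn 0.0003
```

Call:
send_rows:
  rows:
    - {"translation":[2,0,0],"turn":0,"hand":1}
    - {"translation":[7,0,0],"turn":0,"hand":1}
    - {"translation":[15,0,0],"turn":0,"hand":1}
    - {"translation":[24,0,0],"turn":0,"hand":1}
    - {"translation":[34,0,0],"turn":0,"hand":1}
    - {"translation":[44,0,0],"turn":0,"hand":1}
    - {"translation":[54,0,0],"turn":0,"hand":1}
    - {"translation":[63,0,0],"turn":0,"hand":1}
    - {"translation":[71,0,0],"turn":0,"hand":1}
    - {"translation":[77,0,0],"turn":0,"hand":1}
    - {"translation":[80,0,0],"turn":0,"hand":1}
    - {"translation":[80,0,0],"turn":0,"hand":1}

```text
t: 7.7
tcp_pos: [0.6482, 0.162, 0.2683]
tool_rot: [3.142, -0.0, 1.662]
force: [-0.2, -0.9, -7.0]
width: 0.0184
grip_force: 59.2
```

```bash
python3 fz.py 6; python3 to.py 0.6478 0.161 0.267 95.2; python3 - <<'E'
from h import *
C=np.zeros((600,800,3),np.uint8)
for k,(n,x0,y0,w,h) in enumerate((("scene",290,80,80,120),("top",80,110,80,120))):
    im,d,c=grab(n);np.savez(f"pics/{n}2.npz",im=im,d=d);C[:600,k*400:k*400+400]=cv2.resize(im[y0:y0+h,x0:x0+w],None,fx=5,fy=5,interpolation=cv2.INTER_CUBIC)
    if n=="scene":
        W=world(c,d).reshape(-1,3); m=(abs(W[:,0]-.65)<.05)&(W[:,1]>.09)&(W[:,1]<.21)
        w=W[m]
        for lo in np.arange(.21,.27,.01):
            q=w[(w[:,2]>lo)&(w[:,2]<lo+.01)]
            if len(q):print(n,lo.round(3),len(q),q.mean(0).round(4),q.min(0).round(3),q.max(0).round(3))
cv2.imwrite("pics/over.png",C)
E
```

```text
F [-6.00e-03 -3.30e-02 -6.87e+00] sd [0.59  0.482 0.268] [-6.9  -6.49 -6.74 -7.   -6.73 -7.36]
t 8.0 p [0.6484 0.1607 0.2683] rpy [1.800e+02 2.000e-02 9.516e+01] F [-0.01  0.45 -7.36] w 0.0186 gf 59.2
shift [ 0.3 -0.6  1.3] turn -0.0007
scene 0.21 19 [0.6523 0.159  0.2147] [0.615 0.154 0.211] [0.687 0.167 0.218]
scene 0.22 44 [0.648  0.1614 0.2249] [0.611 0.152 0.22 ] [0.687 0.172 0.23 ]
scene 0.23 53 [0.6518 0.1637 0.2353] [0.612 0.146 0.231] [0.687 0.203 0.24 ]
scene 0.24 31 [0.6527 0.1596 0.246 ] [0.619 0.155 0.24 ] [0.682 0.165 0.25 ]
scene 0.25 49 [0.6527 0.1594 0.2543] [0.628 0.156 0.251] [0.674 0.165 0.26 ]
scene 0.26 23 [0.6502 0.1556 0.2662] [0.638 0.152 0.261] [0.661 0.159 0.27 ]
scene 0.27 55 [0.6516 0.1546 0.2757] [0.631 0.148 0.27 ] [0.672 0.17  0.28 ]
```

View pics/over.png

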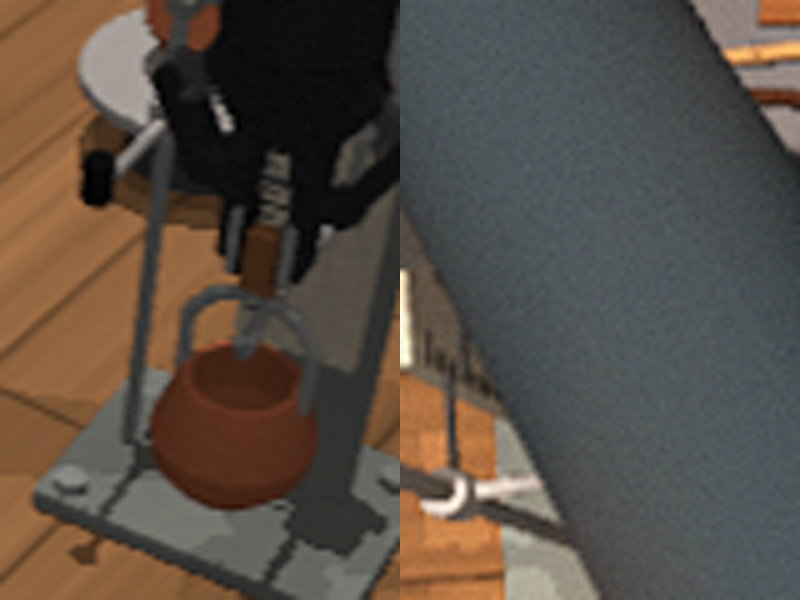

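The left crop shows the hook's end inside the stirrup window at (245,340), with the crossbar above it at (240,290). Aligned, so I'll lower it.

Call:
send_rows:
  rows:
    - {"translation":[0.5,0,2],"turn":0,"hand":1}
    - {"translation":[1,0,5],"turn":0,"hand":1}
    - {"translation":[1,0,9],"turn":0,"hand":1}
    - {"translation":[1,0,13],"turn":0,"hand":1}
    - {"translation":[1,0,16],"turn":0,"hand":1}
    - {"translation":[1,0,18],"turn":0,"hand":1}
    - {"translation":[1,0,19.5],"turn":0,"hand":1}
    - {"translation":[1,0,21],"turn":0,"hand":1}
    - {"translation":[1,0,22],"turn":0,"hand":1}
    - {"translation":[1,0,23],"turn":0,"hand":1}
    - {"translation":[1,0,24],"turn":0,"hand":1}
    - {"translation":[1,0,25],"turn":0,"hand":1}

```text
t: 9.3
tcp_pos: [0.6482, 0.1623, 0.2433]
tool_rot: [3.141, 0.0, 1.662]
force: [0.3, -0.2, -6.1]
width: 0.0184
grip_force: 59.2
```

Call:
send_rows:
  rows:
    - {"translation":[0,0,1],"turn":0,"hand":1}
    - {"translation":[0,0,2],"turn":0,"hand":1}
    - {"translation":[0,0,3],"turn":0,"hand":1}
    - {"translation":[0,0,4],"turn":0,"hand":1}
    - {"translation":[0,0,5],"turn":0,"hand":1}
    - {"translation":[0,0,6.5],"turn":0,"hand":1}
    - {"translation":[0,0,8],"turn":0,"hand":1}
    - {"translation":[0,0,10],"turn":0,"hand":1}
    - {"translation":[0,0,12],"turn":0,"hand":1}
    - {"translation":[0,0,13.5],"turn":0,"hand":1}
    - {"translation":[0,0,14.5],"turn":0,"hand":1}
    - {"translation":[0,0,15],"turn":0,"hand":1}

```text
t: 10.5
tcp_pos: [0.6482, 0.1622, 0.2283]
tool_rot: [3.142, 0.0, 1.662]
force: [0.3, -0.8, -4.9]
width: 0.0189
grip_force: 59.3
```

```bash
python3 fz.py 8; python3 to.py
```

```text
F [-0.369 -1.068 -5.368] sd [0.684 0.479 0.409] [-6.18 -5.37 -5.49 -5.41 -4.68 -4.95 -5.41 -5.46]
t 10.9 p [0.6482 0.1623 0.2284] rpy [1.7999e+02 1.0000e-02 9.5210e+01] F [-1.   -1.12 -5.46] w 0.0187 gf 59.3
```

Call:
send_rows:
  rows:
    - {"translation":[-0.5,0,1],"turn":0,"hand":1}
    - {"translation":[-1,0,2],"turn":0,"hand":1}
    - {"translation":[-1.5,0,4],"turn":0,"hand":1}
    - {"translation":[-2,0,6],"turn":0,"hand":1}
    - {"translation":[-2,0,9],"turn":0,"hand":1}
    - {"translation":[-2,0,12],"turn":0,"hand":1}
    - {"translation":[-2,0,15],"turn":0,"hand":1}
    - {"translation":[-2,0,18],"turn":0,"hand":1}
    - {"translation":[-2,0,21],"turn":0,"hand":1}
    - {"translation":[-2,0,23],"turn":0,"hand":1}
    - {"translation":[-2,0,24.5],"turn":0,"hand":1}
    - {"translation":[-2,0,25],"turn":0,"hand":1}

```text
t: 12.1
tcp_pos: [0.6484, 0.1612, 0.2034]
tool_rot: [3.141, -0.001, 1.662]
force: [0.2, 5.6, -2.6]
width: 0.0185
grip_force: 59.7
```

```bash
python3 fz.py 8; python3 to.py
```

```text
F [-0.516  5.063 -3.14 ] sd [0.47  0.481 0.506] [-4.26 -3.53 -2.54 -2.75 -3.17 -2.91 -3.06 -2.9 ]
t 12.5 p [0.6484 0.1612 0.2037] rpy [ 1.7996e+02 -7.0000e-02  9.5240e+01] F [ 0.19  5.43 -2.9 ] w 0.0186 gf 59.7
```

Call:
send_rows:
  rows:
    - {"translation":[0.4,0,0],"turn":0,"hand":1}
    - {"translation":[0.8,0,1],"turn":0,"hand":1}
    - {"translation":[1.2,0,2],"turn":0,"hand":1}
    - {"translation":[1.5,0,4],"turn":0,"hand":1}
    - {"translation":[1.5,0,6],"turn":0,"hand":1}
    - {"translation":[1.5,0,8],"turn":0,"hand":1}
    - {"translation":[1.5,0,10],"turn":0,"hand":1}
    - {"translation":[1.5,0,12],"turn":0,"hand":1}
    - {"translation":[1.5,0,13.5],"turn":0,"hand":1}
    - {"translation":[1.5,0,14.5],"turn":0,"hand":1}
    - {"translation":[1.5,0,15],"turn":0,"hand":1}
    - {"translation":[1.5,0,15],"turn":0,"hand":1}

```text
t: 13.7
tcp_pos: [0.6483, 0.1615, 0.1883]
tool_rot: [3.141, 0.001, 1.662]
force: [-1.0, 1.1, -1.6]
width: 0.0186
grip_force: 59.9
```

```bash
python3 fz.py 10; python3 to.py
```

```text
F [-0.279  1.424 -1.698] sd [0.43  0.399 0.624] [-1.87 -1.18 -1.51 -2.72 -1.55 -1.62 -2.36 -1.3  -2.38 -0.5 ]
t 14.2 p [0.6483 0.1616 0.1883] rpy [1.7999e+02 2.0000e-02 9.5200e+01] F [-0.65  1.36 -0.5 ] w 0.0185 gf 59.8
```

Call:
send_rows:
  rows:
    - {"translation":[0.1,0,1],"turn":0,"hand":1}
    - {"translation":[0.2,0,2],"turn":0,"hand":1}
    - {"translation":[0.3,0,4],"turn":0,"hand":1}
    - {"translation":[0.4,0,6],"turn":0,"hand":1}
    - {"translation":[0.4,0,8],"turn":0,"hand":1}
    - {"translation":[0.4,0,10],"turn":0,"hand":1}
    - {"translation":[0.4,0,12],"turn":0,"hand":1}
    - {"translation":[0.4,0,13.5],"turn":0,"hand":1}
    - {"translation":[0.4,0,14.5],"turn":0,"hand":1}
    - {"translation":[0.4,0,15],"turn":0,"hand":1}
    - {"translation":[0.4,0,15],"turn":0,"hand":1}
    - {"translation":[0.4,0,15],"turn":0,"hand":1}

```text
t: 15.4
tcp_pos: [0.6483, 0.1619, 0.1734]
tool_rot: [3.141, 0.001, 1.662]
force: [-0.0, -2.1, 0.1]
width: 0.0188
grip_force: 60.0
```

```bash
python3 fz.py 20; python3 to.py; python3 - <<'E'
from h import *
a=np.load("pics/scene0.npz");c=env.camera_model("scene")
im,d,_=grab("scene");np.savez("pics/scene3.npz",im=im,d=d)
for n,dd in(("0",a["d"]),("now",d)):
    W=world(c,dd)[45:215,290:390].reshape(-1,3);O=np.array([.636,.2905]);r=np.radians(95.2)
    q=W[:,:2]-O;X=q@[np.cos(r),np.sin(r)];Y=q@[-np.sin(r),np.cos(r)]
    for nm,m in(("arm",(abs(Y)<.012)&(X>-.112)&(X<-.04)),("pointer",(Y>.02)&(Y<.053)&(X<-.0)&(X>-.03))):
        m=m&(W[:,2]>.1)&(W[:,2]<.26);print(n,nm,m.sum(),np.histogram(W[m][:,2],np.arange(.1,.265,.005))[0], np.median(W[m][:,2]))
E
```

```text
F [ 0.113 -3.039  0.012] sd [0.537 0.708 0.366] [ 0.45  0.29  0.08 -0.82  0.19  0.39  0.24 -0.5   0.39  0.13  0.38 -0.37
  0.04 -0.78 -0.22  0.1   0.11 -0.19  0.11  0.21]
t 16.4 p [0.6482 0.162  0.1733] rpy [1.800e+02 2.000e-02 9.521e+01] F [ 0.34 -4.87  0.21] w 0.0187 gf 60.0
0 arm 56 [ 0  0  0  0  0  0  0  0  0  0  0  0  0  0  0  0  0  0  0  0  0  0  0  0
  0  0 16 40  0  0  0  0] 0.2358721825940569
0 pointer 12 [0 0 0 0 0 0 0 0 0 0 0 0 0 0 0 0 0 0 0 0 0 0 0 0 0 0 7 5 0 0 0 0] 0.23340394154502275
now arm 31 [ 8 17  4  0  0  0  0  0  0  0  0  0  1  1  0  0  0  0  0  0  0  0  0  0
  0  0  0  0  0  0  0  0] 0.10773037203197337
now pointer 0 [0 0 0 0 0 0 0 0 0 0 0 0 0 0 0 0 0 0 0 0 0 0 0 0 0 0 0 0 0 0 0 0] nan
  return _methods._mean(a, axis=axis, dtype=dtype,
  ret = ret.dtype.type(ret / rcount)
```

Call:
send_rows:
  rows:
    - {"translation":[-0.1,0,0],"turn":0,"hand":1}
    - {"translation":[-0.2,0,0],"turn":0,"hand":1}
    - {"translation":[-0.3,0,0],"turn":0,"hand":1}
    - {"translation":[-0.3,0,0],"turn":0,"hand":1}
    - {"translation":[-0.3,0,0],"turn":0,"hand":1}

```text
t: 16.95
tcp_pos: [0.6482, 0.162, 0.1733]
tool_rot: [3.141, 0.0, 1.662]
force: [1.0, -3.9, -0.5]
width: 0.019
grip_force: 60.0
```

```bash
python3 fz.py 20; python3 to.py
```

```text
F [ 0.496 -3.349 -0.04 ] sd [0.611 0.402 0.529] [-0.29 -0.45  0.22 -0.09  0.36 -0.03  0.42  0.28  0.49  0.06 -0.18 -0.38
  0.57  0.16  0.66 -0.79 -1.22  0.13  0.44 -1.17]
t 17.95 p [0.6482 0.162  0.1733] rpy [180.     0.    95.21] F [ 0.26 -3.05 -1.17] w 0.0187 gf 60.0
```

Call:
send_rows:
  rows:
    - {"translation":[-0.2,0,0],"turn":0,"hand":1}
    - {"translation":[-0.4,0,0],"turn":0,"hand":1}
    - {"translation":[-0.4,0,0],"turn":0,"hand":1}
    - {"translation":[-0.4,0,0],"turn":0,"hand":1}
    - {"translation":[-0.4,0,0],"turn":0,"hand":1}

```text
t: 18.45
tcp_pos: [0.6483, 0.1619, 0.1734]
tool_rot: [3.141, -0.0, 1.662]
force: [-0.3, -1.7, 0.1]
width: 0.0187
grip_force: 60.0
```

```bash
python3 fz.py 16; python3 to.py
```

```text
F [ 0.613 -1.792 -0.132] sd [0.636 0.598 0.47 ] [-0.78 -0.53 -0.19  0.19  0.85 -0.93  0.07  0.09  0.18  0.19 -0.69 -0.73
  0.12 -0.3   0.05  0.29]
t 19.25 p [0.6482 0.1618 0.1734] rpy [ 1.7999e+02 -2.0000e-02  9.5220e+01] F [-0.08 -1.8   0.29] w 0.0185 gf 60.0
```

Call:
send_rows:
  rows:
    - {"translation":[-0.2,0,0.3],"turn":0,"hand":1}
    - {"translation":[-0.4,0,0.5],"turn":0,"hand":1}
    - {"translation":[-0.4,0,0.5],"turn":0,"hand":1}
    - {"translation":[-0.4,0,0.5],"turn":0,"hand":1}
    - {"translation":[-0.4,0,0.5],"turn":0,"hand":1}

```text
t: 19.75
tcp_pos: [0.6483, 0.1616, 0.1729]
tool_rot: [3.141, -0.001, 1.662]
force: [0.1, -0.2, 0.6]
width: 0.0186
grip_force: 60.0
```

```bash
python3 fz.py 20; python3 to.py
```

```text
F [0.712 1.62  0.031] sd [0.427 0.683 0.465] [ 0.65 -0.17 -0.53  0.22 -0.71  0.74  0.22  0.27 -0.16  0.61 -0.57  0.3
  0.14  0.12  0.46 -0.88  0.16 -0.67  0.28  0.14]
t 20.75 p [0.6482 0.1615 0.1729] rpy [ 1.7999e+02 -3.0000e-02  9.5230e+01] F [0.69 2.52 0.14] w 0.0187 gf 60.0
```

Call:
send_rows:
  rows:
    - {"translation":[0.2,0,0],"turn":0,"hand":1}
    - {"translation":[0.2,0,0],"turn":0,"hand":1}
    - {"translation":[0.2,0,0],"turn":0,"hand":1}
    - {"translation":[0.2,0,0],"turn":0,"hand":1}
    - {"translation":[0.2,0,0],"turn":0,"hand":1}
  grip_force: 20

```text
t: 21.25
tcp_pos: [0.6483, 0.1615, 0.1728]
tool_rot: [3.141, -0.0, 1.662]
force: [-0.3, 2.0, -0.3]
width: 0.0191
grip_force: 60.0
```

```bash
python3 fz.py 20; python3 to.py
```

```text
F [ 0.264  2.922 -0.009] sd [0.372 0.424 0.462] [ 0.26  0.26 -0.02 -0.4   0.56 -0.03  0.23 -0.62  0.57  0.11 -0.69 -0.34
 -0.58 -0.24  0.21 -0.46 -0.46 -0.01  0.33  1.15]
t 22.25 p [0.6483 0.1615 0.1728] rpy [ 1.7999e+02 -1.0000e-02  9.5220e+01] F [-0.23  2.84  1.15] w 0.0185 gf 60.0
```

Call:
send_rows:
  rows:
    - {"translation":[0.3,0,0],"turn":0,"hand":1}
    - {"translation":[0.3,0,0],"turn":0,"hand":1}
    - {"translation":[0.3,0,0],"turn":0,"hand":1}
    - {"translation":[0.3,0,0],"turn":0,"hand":1}
    - {"translation":[0.3,0,0],"turn":0,"hand":1}

```text
t: 22.75
tcp_pos: [0.6483, 0.1615, 0.1728]
tool_rot: [-3.142, 0.0, 1.662]
force: [0.2, 2.4, 0.4]
width: 0.0186
grip_force: 60.0
```

```bash
python3 fz.py 12; python3 to.py
```

```text
F [ 0.455  2.486 -0.016] sd [0.608 0.38  0.307] [-0.03  0.36 -0.29 -0.16 -0.48  0.51 -0.07 -0.2   0.45  0.01 -0.38  0.11]
t 23.35 p [0.6482 0.1616 0.1728] rpy [-1.800e+02  1.000e-02  9.522e+01] F [-0.2   2.69  0.11] w 0.0189 gf 60.0
```

Call:
send_rows:
  rows:
    - {"translation":[0.3,0,0],"turn":0,"hand":1}
    - {"translation":[0.3,0,0],"turn":0,"hand":1}
    - {"translation":[0.3,0,0],"turn":0,"hand":1}
    - {"translation":[0.3,0,0],"turn":0,"hand":1}
    - {"translation":[0.3,0,0],"turn":0,"hand":1}

```text
t: 23.85
tcp_pos: [0.6482, 0.1616, 0.1727]
tool_rot: [-3.141, 0.0, 1.662]
force: [0.6, 1.8, 0.9]
width: 0.019
grip_force: 60.0
```

```bash
python3 fz.py 12; python3 to.py
```

```text
F [0.517 0.625 0.303] sd [0.62  0.511 0.398] [ 0.31 -0.53  0.23  0.37  0.17  1.2   0.8   0.12  0.13  0.23  0.14  0.48]
t 24.45 p [0.6482 0.1617 0.1728] rpy [-1.800e+02  3.000e-02  9.521e+01] F [1.31 0.62 0.48] w 0.019 gf 60.0
```

Call:
send_rows:
  rows:
    - {"translation":[0,0,-0.5],"turn":0,"hand":1}
    - {"translation":[0,0,-1],"turn":0,"hand":1}
    - {"translation":[0,0,-1],"turn":0,"hand":1}
    - {"translation":[0,0,-1],"turn":0,"hand":1}

```text
t: 24.85
tcp_pos: [0.6482, 0.1617, 0.1738]
tool_rot: [-3.142, 0.0, 1.662]
force: [0.6, -0.8, -0.0]
width: 0.0186
grip_force: 60.0
```

```bash
python3 fz.py 16; python3 to.py
```

```text
F [ 0.534 -0.497 -0.111] sd [0.538 0.354 0.38 ] [ 0.24 -0.77 -0.68 -0.07  0.07 -0.4  -0.4   0.23 -0.38  0.08  0.46  0.46
 -0.05 -0.58  0.23 -0.22]
t 25.65 p [0.6482 0.1618 0.1738] rpy [-1.800e+02  2.000e-02  9.521e+01] F [ 1.45 -0.83 -0.22] w 0.0189 gf 60.0
```

Call:
send_rows:
  rows:
    - {"translation":[0,0,0.4],"turn":0,"hand":0.8}
    - {"translation":[0,0,0.4],"turn":0,"hand":0.76}
    - {"translation":[0,0,0.4],"turn":0,"hand":0.74}
    - {"translation":[0,0,0.4],"turn":0,"hand":0.71}
    - {"translation":[0,0,0.4],"turn":0,"hand":0.67}
    - {"translation":[0,0,0.4],"turn":0,"hand":0.62}
    - {"translation":[0,0,0.4],"turn":0,"hand":0.56}
    - {"translation":[0,0,0.4],"turn":0,"hand":0.5}
    - {"translation":[0,0,0.4],"turn":0,"hand":0.45}
    - {"translation":[0,0,0.4],"turn":0,"hand":0.45}
  grip_force: 20

```text
t: 26.65
tcp_pos: [0.6482, 0.162, 0.1734]
tool_rot: [3.142, 0.0, 1.662]
force: [-0.7, -0.2, 0.1]
width: 0.0468
grip_force: 0.0
```

```bash
python3 fz.py 6; python3 to.py; python3 - <<'E'
from h import *
im,d,c=grab("scene");cv2.imwrite("pics/rel.png",cv2.resize(im[80:205,280:380],None,fx=4.8,fy=4.8,interpolation=cv2.INTER_CUBIC))
E
```

```text
F [-0.073  0.127  0.171] sd [0.546 0.354 0.38 ] [ 0.48 -0.36  0.51  0.6  -0.26  0.06]
t 26.95 p [0.6482 0.162  0.1734] rpy [180.     0.    95.22] F [ 0.71 -0.01  0.06] w 0.0468 gf 0.0
```

View pics/rel.png

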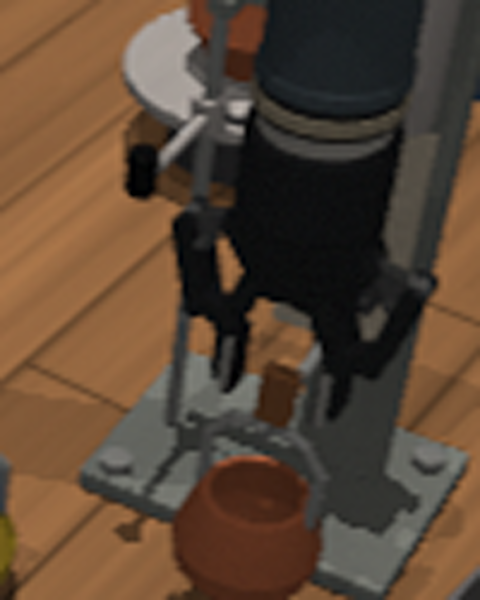

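The pot hangs from the hook at (250,420) with its wooden grip free between the open fingers. I'll retreat upwards.

Call:
send_rows:
  rows:
    - {"translation":[0,0,-4],"turn":0,"hand":0.45}
    - {"translation":[0,0,-12],"turn":0,"hand":0.45}
    - {"translation":[0,0,-25],"turn":0,"hand":0.45}
    - {"translation":[0,0,-45],"turn":0,"hand":0.45}
    - {"translation":[0,0,-70],"turn":0,"hand":0.45}
    - {"translation":[0,0,-95],"turn":0,"hand":0.6}
    - {"translation":[0,0,-120],"turn":0,"hand":0.8}
    - {"translation":[0,0,-140],"turn":0,"hand":1}
    - {"translation":[0,0,-150],"turn":0,"hand":1}
    - {"translation":[0,0,-155],"turn":0,"hand":1}

```text
t: 28.0
tcp_pos: [0.6485, 0.1623, 0.3302]
tool_rot: [3.139, -0.0, 1.662]
force: [0.8, -0.6, -0.0]
width: -0.0
grip_force: 0.0
```

```bash
cat > lv.py <<'E'
from h import *
from scipy.spatial.transform import Rotation as Ro
O=np.array([.636,.2905]);r=np.radians(95.2)
def scale(W):
    q=W[...,:2]-O;return np.stack([q@[np.cos(r),np.sin(r)],q@[-np.sin(r),np.cos(r)],W[...,2]],-1)
def rep(tag,S):
    for nm,b in(("arm",(-.115,-.03,-.014,.014)),("marm",(-.07,-.015,.10,.12)),("pointer",(-.035,.02,.02,.05)),("blade",(-.02,.01,.06,.095)),("knob",(-.097,-.073,.098,.122))):
        m=(S[:,0]>b[0])&(S[:,0]<b[1])&(S[:,1]>b[2])&(S[:,1]<b[3])&(S[:,2]>.125)&(S[:,2]<.285)
        q=S[m]
        if len(q)<3: print(tag,nm,len(q));continue
        h,e=np.histogram(q[:,2],np.arange(.125,.286,.002));z=e[h.argmax()];k=abs(q[:,2]-z-.001)<.006;print(tag,nm,len(q),"mode",z.round(3),k.sum(),"mean",q[k].mean(0).round(4),"hi",np.percentile(q[k][:,2],90).round(4))
if __name__=="__main__":
    import sys
    for n,box in(("scene",(290,45,390,225)),("top",(25,110,175,265))):
        x0,y0,x1,y1=box;c=env.camera_model(n)
        if len(sys.argv)>1: rep(n+"0",scale(world(c,np.load(f"pics/{n}0.npz")["d"])[y0:y1,x0:x1].reshape(-1,3)))
        im,d,_=grab(n);cv2.imwrite(f"pics/{n}_lv.png",im);rep(n,scale(world(c,d)[y0:y1,x0:x1].reshape(-1,3)))
E
python3 lv.py 1; python3 to.py 0.5345 0.196 0.285 95.2
```

```text
scene0 arm 67 mode 0.235 67 mean [-0.0742 -0.0013  0.2358] hi 0.2377
scene0 marm 33 mode 0.253 33 mean [-0.0389  0.1082  0.2531] hi 0.2545
scene0 pointer 437 mode 0.269 42 mean [0.0103 0.0344 0.2688] hi 0.2712
scene0 blade 23 mode 0.249 23 mean [-1.00e-04  7.88e-02  2.51e-01] hi 0.2537
scene0 knob 75 mode 0.269 34 mean [-0.0865  0.1086  0.2688] hi 0.2712
scene arm 44 mode 0.167 44 mean [-0.0612 -0.0014  0.1679] hi 0.1695
scene marm 33 mode 0.251 33 mean [-0.0381  0.1086  0.2527] hi 0.2547
scene pointer 383 mode 0.165 44 mean [0.0053 0.0338 0.1659] hi 0.1699
scene blade 22 mode 0.251 22 mean [-0.      0.0781  0.2509] hi 0.2526
scene knob 75 mode 0.269 34 mean [-0.0868  0.108   0.2691] hi 0.2715
top0 arm 132 mode 0.235 132 mean [-0.0724  0.0011  0.2359] hi 0.2382
top0 marm 96 mode 0.253 96 mean [-0.0428  0.1109  0.2537] hi 0.2557
top0 pointer 384 mode 0.269 75 mean [0.0103 0.0345 0.2695] hi 0.2719
top0 blade 34 mode 0.251 34 mean [-0.001   0.0763  0.2515] hi 0.254
top0 knob 86 mode 0.269 61 mean [-0.0859  0.111   0.2702] hi 0.2721
top arm 0
top marm 0
top pointer 0
top blade 0
top knob 0
t 28.1 p [0.6482 0.162  0.3288] rpy [179.96  -0.    95.21] F [-0.62  0.15 -0.2 ] w 0.0002 gf 0.0
shift [  44.1 -110.2   43.8] turn 0.0002
```

Call:
send_rows:
  rows:
    - {"translation":[4,-10,2],"turn":0,"hand":1}
    - {"translation":[12,-30,5],"turn":0,"hand":1}
    - {"translation":[22,-55,12],"turn":0,"hand":1}
    - {"translation":[32,-80,20],"turn":0,"hand":1}
    - {"translation":[40,-100,28],"turn":0,"hand":1}
    - {"translation":[43,-108,35],"turn":0,"hand":1}
    - {"translation":[44,-110,40],"turn":0,"hand":1}
    - {"translation":[44,-110,43],"turn":0,"hand":1}
    - {"translation":[44,-110,45],"turn":0,"hand":1}
    - {"translation":[44,-110,45],"turn":0,"hand":1}

```text
t: 29.1
tcp_pos: [0.5355, 0.1952, 0.2829]
tool_rot: [-3.141, -0.0, 1.66]
force: [-0.4, 0.3, -0.1]
width: 0.0003
grip_force: 0.0
```

```bash
python3 lv.py; python3 to.py 0.5345 0.196 0.285 95.2; python3 - <<'E'
from h import *
im=cv2.imread("pics/scene_lv.png");cv2.imwrite("pics/k.png",cv2.resize(im[60:210,285:385],None,fx=4,fy=4,interpolation=cv2.INTER_CUBIC))
E
```

```text
scene arm 45 mode 0.167 45 mean [-0.0597 -0.0011  0.1678] hi 0.1703
scene marm 32 mode 0.253 32 mean [-0.0395  0.1083  0.253 ] hi 0.2544
scene pointer 492 mode 0.269 47 mean [0.0099 0.0351 0.2684] hi 0.2707
scene blade 24 mode 0.251 24 mean [0.0004 0.0767 0.2505] hi 0.2525
scene knob 75 mode 0.269 33 mean [-0.0862  0.1086  0.2689] hi 0.271
top arm 104 mode 0.167 104 mean [-0.0757  0.001   0.1681] hi 0.1704
top marm 0
top pointer 0
top blade 0
top knob 49 mode 0.269 22 mean [-0.0888  0.1141  0.2692] hi 0.2714
t 29.2 p [0.5353 0.1956 0.2834] rpy [ 1.800e+02 -2.000e-02  9.517e+01] F [ 0.16 -0.88 -0.1 ] w -0.0 gf 0.0
shift [ 0.5 -0.8 -1.6] turn -0.0005
```

View pics/k.png

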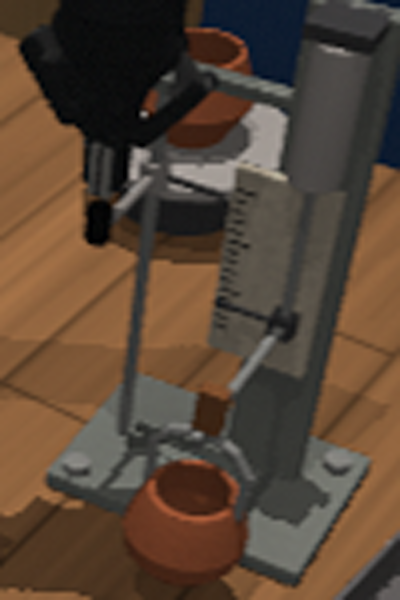

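The crop shows the closed fingers just above the knob at (98,200), the pointer at (220–285,300–320), and the pot hanging still. Now I'll push slowly.

Call:
send_rows:
  rows:
    - {"translation":[0,0,3],"turn":0,"hand":1}
    - {"translation":[0,0,6],"turn":0,"hand":1}
    - {"translation":[0,0,8.5],"turn":0,"hand":1}
    - {"translation":[0,0,10.5],"turn":0,"hand":1}
    - {"translation":[0,0,12],"turn":0,"hand":1}
    - {"translation":[0,0,13.5],"turn":0,"hand":1}
    - {"translation":[0,0,15],"turn":0,"hand":1}
    - {"translation":[0,0,17],"turn":0,"hand":1}
    - {"translation":[0,0,20],"turn":0,"hand":1}
    - {"translation":[0,0,24],"turn":0,"hand":1}
    - {"translation":[0,0,28],"turn":0,"hand":1}
    - {"translation":[0,0,32],"turn":0,"hand":1}

```text
t: 30.4
tcp_pos: [0.5346, 0.1958, 0.251]
tool_rot: [3.142, -0.0, 1.662]
force: [-0.5, -1.0, 2.9]
width: -0.0004
grip_force: 1.1
```

Call:
send_rows:
  rows:
    - {"translation":[0,0,5],"turn":0,"hand":1}
    - {"translation":[0,0,10],"turn":0,"hand":1}
    - {"translation":[0,0,15],"turn":0,"hand":1}
    - {"translation":[0,0,20],"turn":0,"hand":1}
    - {"translation":[0,0,25],"turn":0,"hand":1}
    - {"translation":[0,0,30],"turn":0,"hand":1}
    - {"translation":[0,0,35],"turn":0,"hand":1}
    - {"translation":[0,0,40],"turn":0,"hand":1}
    - {"translation":[0,0,45],"turn":0,"hand":1}
    - {"translation":[0,0,49],"turn":0,"hand":1}
    - {"translation":[0,0,52],"turn":0,"hand":1}
    - {"translation":[0,0,54],"turn":0,"hand":1}

```text
t: 31.6
tcp_pos: [0.5347, 0.1958, 0.1971]
tool_rot: [-3.142, 0.0, 1.662]
force: [-0.9, 0.6, 1.5]
width: -0.0002
grip_force: 1.0
```

```bash
python3 lv.py; python3 to.py
```

```text
t 31.6 p [0.5347 0.1958 0.1971] rpy [-180.      0.     95.21] F [-0.91  0.55  1.53] w -0.0002 gf 1.0Traceback (most recent call last):
  File "lv.py", line 17, in <module>
    im,d,_=grab(n);cv2.imwrite(f"pics/{n}_lv.png",im);rep(n,scale(world(c,d)[y0:y1,x0:x1].reshape(-1,3)))
           ~~~~^^^
  File "h.py", line 4, in grab
    im,d=env.get_image(n); return im.copy(),d.copy(),env.camera_model(n)
         ~~~~~~~~~~~~~^^^
ValueError: 200 camera calls are used up
```

The camera calls are used up, so the rest goes by the measured TCP height. At contact the knob top equals the TCP. The sink, measured from two views, is 67.9 mm, so the pointer is at 165.1 mm and the knob top target is 185.1 mm.

Call:
send_rows:
  rows:
    - {"translation":[0,0,2],"turn":0,"hand":1}
    - {"translation":[0,0,4],"turn":0,"hand":1}
    - {"translation":[0,0,6],"turn":0,"hand":1}
    - {"translation":[0,0,8],"turn":0,"hand":1}
    - {"translation":[0,0,9.5],"turn":0,"hand":1}
    - {"translation":[0,0,10.5],"turn":0,"hand":1}
    - {"translation":[0,0,11],"turn":0,"hand":1}
    - {"translation":[0,0,11],"turn":0,"hand":1}
    - {"translation":[0,0,11],"turn":0,"hand":1}
    - {"translation":[0,0,11],"turn":0,"hand":1}

```text
t: 32.6
tcp_pos: [0.5347, 0.1958, 0.1863]
tool_rot: [3.142, 0.0, 1.662]
force: [-0.7, -0.4, 0.6]
width: 0.0
grip_force: 0.1
```

```bash
python3 to.py
```

```text
t 32.6 p [0.5347 0.1958 0.1863] rpy [180.     0.    95.22] F [-0.73 -0.36  0.59] w 0.0 gf 0.1
```

Call:
send_rows:
  rows:
    - {"translation":[0,0,0.6],"turn":0,"hand":1}
    - {"translation":[0,0,1.2],"turn":0,"hand":1}
    - {"translation":[0,0,1.2],"turn":0,"hand":1}
    - {"translation":[0,0,1.2],"turn":0,"hand":1}
    - {"translation":[0,0,1.2],"turn":0,"hand":1}

```text
t: 33.1
tcp_pos: [0.5347, 0.1958, 0.1852]
tool_rot: [3.142, 0.0, 1.662]
force: [-1.3, -0.4, 1.8]
width: -0.0002
grip_force: 0.8
```

Call:
send_rows:
  rows:
    - {"translation":[0,0,-1],"turn":0,"hand":1}
    - {"translation":[0,0,-4],"turn":0,"hand":1}
    - {"translation":[0,0,-10],"turn":0,"hand":1}
    - {"translation":[0,0,-25],"turn":0,"hand":1}
    - {"translation":[0,0,-45],"turn":0,"hand":1}
    - {"translation":[0,0,-65],"turn":0,"hand":1}
    - {"translation":[0,0,-85],"turn":0,"hand":1}
    - {"translation":[0,0,-105],"turn":0,"hand":1}
    - {"translation":[0,0,-120],"turn":0,"hand":1}
    - {"translation":[0,0,-128],"turn":0,"hand":1}
    - {"translation":[0,0,-130],"turn":0,"hand":1}
    - {"translation":[0,0,-130],"turn":0,"hand":1}

```text
t: 34.3
tcp_pos: [0.5345, 0.1957, 0.315]
tool_rot: [-3.141, 0.0, 1.662]
force: [-0.6, -0.3, -0.9]
width: 0.0002
grip_force: 0.0
```

```bash
python3 to.py; python3 -c "
from rig import env
print(env.finish_job())"
```

```text
t 34.3 p [0.5345 0.1957 0.315 ] rpy [-1.7998e+02  1.0000e-02  9.5210e+01] F [-0.64 -0.32 -0.94] w 0.0002 gf 0.0
the job is handed in; nothing more can be done
None
```

I handed the job in at about 34 s: the round pot hangs from the hook, let go at near-zero tool force (though the bar pressed sideways on the hook with up to about 5 N while lowering), and I pushed the marker to the pointer's computed height without a final picture to confirm it, because the camera calls had run out.

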